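Set the extending shelf support to its length mark and clamp it

TASK

The extending support for the pastry shelf is bolted to the counter. First slide its transport lock knob all the way to its end stop, then pull the spring-loaded leg out until its index finger lines up with the line on the mark clip, and, while holding it there, squeeze the cam lever fully closed against the fixed jaw without letting the leg creep off the mark. The program finishes while holding: keep gripping the leg head, with the leg on the mark and the lever closed, and do not disturb the things standing around.

Things in the scene. Friction and masses are not known exactly. Their poses are not given: they have to be found in the camera images.
- rail: Fixed aluminium rail on the counter, 430 mm long, 60 wide, top 24 high. Origin on the counter under its centre line. y runs along it, the way the leg pulls out; x points across it to the lever side, roughly away from the robot; z up. Frames of leg and mark are parallel to it. Lock knob on the -y end, leg head near the middle, leg's rubber foot at the +y end.
- leg: Steel leg, slides 0 to 125 mm along the rail's +y; a spring draws it back with 4 to 6 N when let go. Origin at counter height below leg_head. In its frame (mm): T bar, an upright cross plate, x -57 to 57, y 0 to 8, z 40 to 73; fixed jaw x -20 to -8, y -28 to -2, z 40 to 74; both on a plate x -40 to 40, y -38 to 8, top z 40. Open fingers fit from above over jaw and lever.
- leg_head (a point): Point on the leg: middle of the foot of the T bar's -y face (x 0, y 0, z 40.5 mm of the leg's frame). Pushing that face toward +y with the sides of fingers standing behind it pulls the leg out. Nothing but jaw and lever stands behind the T bar.
- leg_index (a point): Tip of the leg's index, a small dark steel finger 3 mm wide lying on the rail top and pointing to +x, at x 28, y +60, z 27.5 of the leg's frame. It travels with the leg.
- mark_line (a point): The length mark: inner end of a 3 mm wide raised line on the mark clip, a dark steel block 12 x 20 x 27 mm fixed at the rail's +x edge. It lies 50 to 100 mm ahead (+y) of where the index starts. The leg is at the mark when index and line have the same y along the rail; in x they meet.
- lever (a joint): Cam lever, slides across the leg along -x toward the fixed jaw: 0 to 0.002 m at the start (open), 0.012 fully closed; takes about 4 N, stays where left. Block 12 (x) x 26 (y) x 34 mm, z 40 to 74, y -28 to -2 in the leg's frame. Outer face at x 32 open (52 mm over jaw and lever), x 20 closed (40 mm). The jaw cannot give: close equal fingers centred on x 0.
- lever_face (a point): Centre of the lever's outer (+x) face.
- lock (a joint): Transport lock knob: value grows as it slides along the rail's -y, away from the leg head; 0 to 0.015 m at the start, 0.050 at its end stop. Takes about 3 N, stays where left. Upright dark steel block 15 (x) x 24 (y) mm on the rail's centre line, z 24.5 to 58.5; the stop is a low bar behind it, 30 wide, top z 36.
- lock_top (a point): Centre of the lock knob's top face, 58.5 mm above the counter.
- jar: Bystander: glass jar with lid, 68 across, 85 high, origin under its centre.
- giftbox: Bystander: cardboard box 90 x 120 x 50, origin under its centre.
- tray: Bystander: round steel tray with pastries, 190 across, 33 high, origin under its centre.
- bowl: Bystander: white bowl 110 across, 50 high, origin under its centre.

How it is judged:
By the outcome, as a careful person would: the job done as asked, in the order asked, and still so for the second after the job is handed in, while the arm keeps its last pose, push and grip.
It also fails if it takes over 48 s, if anything falls off the work surface, if the arm or the gripper's body presses on something with over 40 N, if the wrist force passes 120 N, or if a joint passes its speed limit or range.

ROBOT

A 6-joint arm with a two-finger parallel gripper is mounted at the origin on the work surface. World frame = base frame: x ahead of the robot, y to its left, z up, the work surface at z = 0. Lengths are in m, angles in rad, forces in N, time in s.
With the tool pointing down it reaches from about 0.225 to 0.875 m from the base axis. Payload 3.4 kg.
Tool frame: the origin (TCP) lies between the finger pads; the fingertips stand 11 mm ahead of it and the grasp point (between the pads) lies 8 mm behind it (tips_ahead is the distance from the TCP to the fingertips, in m); z points along the fingers, x is the direction in which the jaws open and shut, and the axes are right-handed (so a half turn about z gives the same grasp; the last joint's range is limited). The gripper opens to 85 mm and grips with 20 to 120 N. Pads are 22 mm wide; open, the fingers measure 114 mm over their backs; the gripper's body (76 mm by 85 mm) begins 54 mm behind the grasp point. The pads swing forward as they close: fully open they stand 13 mm farther back than shut.
Start: joints at [0.981, 0.276, 1.505, -0, 1.361, -0.121], TCP at [0.26, 0.513, 0.242] pointing down, gripper open.
Joint ranges: [-2.89, 2.89], [-0.75, 2.08], [0.22, 2.7], [-1.18, 4.32], [0.11, 2.71], [-2.7, 2.7]. Speed limits (rad/s): [2.57, 2.57, 3.14, 3.14, 3.14, 3.14].

INTERFACE

Orientations are given as a unit quaternion [w, x, y, z].
In Python, from rig import get_state, get_image, sign_off, masks_of, tips_ahead gives the robot as it stands.
- The arm moves only by the tool play_rows, never from a script. Its argument "series" is a list of rows, each an object of numbers: "fingers": the closure, from -1 (fully open) to 1 (shut); "dx", "dy", "dz": the shift along the world's x, y, z in mm; "turn": the turn about the world's z in rad. A call has 1 to 20 rows; each row shifts and turns the pose as measured when the row begins; what a row does not reach is not made up. A row lasts 1/12 s, in which the tool goes at most 41.7 mm and 7.16 degrees, less where a joint would pass 70% of its speed; a pose out of reach is approached as far as the arm can. A call with a gripper value outside its range is refused whole. The fingers move at their own pace and stop on an object; "squeeze" is the grip in N (left out, the last holds). Time passes only in rows, so rows that do not move let the fingers close. It gives the time, the measured TCP pose, the force and the opening at its end, in the units of the state.
- get_state(): the state, without advancing time (a new reading comes with each control period).
- get_image(name): name is "scene" or "top" or "wrist"; returns a dict with "pixels" (480x640x3 uint8, red, green, blue), "vfov" (degrees; the focal length in pixels is half the picture's height over the tangent of half this angle, whatever the lens; pixels are square), "cx", "cy" (the principal point, pixels), "rvec" (rotation vector, rad) and "tvec" (3), from world to camera coordinates, as OpenCV has them; the wrist camera has in their place "hand_eye" (4x4, takes a point from camera to tool coordinates, whose origin is the TCP and whose axes are the tool frame's). Camera axes: x right, y down, z forward; pixel columns grow to the right and rows downward; lengths in m; the calibration is good to about 2 mm. A picture is of the moment at which its call begins: read the wrist's pose just before it. There is no depth.
- sign_off(): hands the job in, once; it reports no verdict.
Trained networks look in a picture, given as the dict that the camera call returned (one of the last four; its "shot" number tells which), for a name from the list of things; names that differ only in an ending like _2 or _b are one class to them, and where a whole thing is asked for, a point or a joint stands for the part that bears it (a point fixed in the world has none). Each returns a list of dicts, best first, with "p" (0 to 1); they miss things now and then, are a little off and sometimes report something else, mostly with a low value. They report only what shows in the picture. A call takes as long as a camera call.
- masks_of(picture, label): "region" (480x640 bool, what is visible of it) and "xy" ([column, row] in pixels, amid what is visible of it).
The state is a dict: "clock": time; "qpos": joint angles; "qd": joint speeds; "effort": joint torques, N m; "position": TCP position; "ee_rot": TCP orientation; "contact_force": force on the tool from outside, world axes, zero at the start; "moment": the same for the moment, N m; "width": finger opening in m.
Only numpy, scipy, OpenCV 4.12 (cv2) and the standard library are available. Lean on these libraries where they do the work, as an engineer would, in place of code of your own. Each camera call takes 0.05 s, during which the arm holds its last target. There are 200 camera calls.

## Working session

There is one attempt and no reset: what is moved stays moved. The work goes in short steps, Python scripts to look and compute and a tool call to move; the robot and the scene stay as the last step left them, time stands still between calls to the robot, and variables do not carry over. Pictures are saved under pics/ and viewed, about 8 in all and at most 12, crops included, and the job is handed in when it is done.

Besides the shell and the picture viewer there is one more tool, called after "Emit:" as a command line: name --argument value ..., lists and objects as JSON in quotes. play_rows: Moves the arm, as the interface text tells. Its arguments: {"type":"object","properties":{"series":{"type":"array"},"squeeze":{"type":"number"}},"required":["series"]}

```bash
mkdir -p pics
cat > h.py <<'E'
import numpy as np, cv2
from scipy.spatial.transform import Rotation as R
from rig import get_state, get_image, sign_off, masks_of, tips_ahead
def cam(im, st=None):
    f=240/np.tan(np.radians(im["vfov"])/2)
    if "rvec" in im:
        Rm=cv2.Rodrigues(np.array(im["rvec"],float))[0]; t=np.array(im["tvec"],float).ravel()
    else:
        q=st["ee_rot"]; T=np.eye(4); T[:3,:3]=R.from_quat([q[1],q[2],q[3],q[0]]).as_matrix(); T[:3,3]=st["position"]
        M=np.linalg.inv(T@np.array(im["hand_eye"])); Rm=M[:3,:3]; t=M[:3,3]
    K=np.array([[f,0,im["cx"]],[0,f,im["cy"]],[0,0,1]])
    return K,Rm,t
def px2w(c,px,z):
    K,Rm,t=c; d=Rm.T@np.linalg.inv(K)@np.array([px[0],px[1],1.]); o=-Rm.T@t
    return o+d*(z-o[2])/d[2]
def w2px(c,P):
    K,Rm,t=c; p=(K@(Rm@np.atleast_2d(P).T+t[:,None])).T; return p[:,:2]/p[:,2:]
def save(im,name): cv2.imwrite("pics/"+name,cv2.cvtColor(im["pixels"],cv2.COLOR_RGB2BGR))
E
python3 - <<'E'
from h import *
s=get_state(); print({k:np.round(v,3) for k,v in s.items()})
for n in ["top","scene"]:
    im=get_image(n); c=cam(im); save(im,n+"0.png"); print(n,im["vfov"],"campos",(-c[1].T@c[2]).round(3))
    for l,z in [("rail",.024),("leg",.04),("leg_head",.0405),("leg_index",.0275),("mark_line",.027),("lever",.074),("lever_face",.057),("lock",.058),("lock_top",.0585),("jar",.085),("giftbox",.05),("tray",.02),("bowl",.05)]:
        for m in masks_of(im,l)[:2]: print(l,round(m["p"],2),np.round(m["xy"]),px2w(c,m["xy"],z).round(3)[:2],m["region"].sum())
E
```

```text
{'clock': np.float64(0.0), 'qpos': array([ 0.981,  0.277,  1.506,  0.   ,  1.361, -0.121]), 'qd': array([ 0.001, -0.001, -0.   , -0.001, -0.   ,  0.001]), 'effort': array([-1.0000e-03, -4.1678e+01, -2.4580e+01, -1.0000e-03,  1.1000e-02,
       -0.0000e+00]), 'position': array([0.259, 0.513, 0.241]), 'ee_rot': array([ 0.   ,  0.852,  0.524, -0.001]), 'contact_force': array([-0.087, -0.31 , -0.71 ]), 'moment': array([-0.015, -0.042,  0.041]), 'width': np.float64(0.085)}
top 56.89976691858934 campos [0.412 0.02  1.083]
rail 0.65 [329. 248.] [ 0.535 -0.036] 5054
rail 0.37 [320. 249.] [ 0.532 -0.013] 2016
leg 0.63 [324. 249.] [ 0.529 -0.022] 2022
leg 0.42 [330. 246.] [ 0.536 -0.036] 5228
leg_head 0.89 [324. 249.] [ 0.53  -0.023] 1723
leg_index 0.74 [318. 251.] [ 0.525 -0.009] 1953
lever 0.61 [333. 237.] [ 0.553 -0.042] 93
lock 0.65 [384. 251.] [ 0.526 -0.164] 69
lock_top 0.52 [380. 250.] [ 0.529 -0.153] 81
jar 0.58 [123. 259.] [0.488 0.426] 953
giftbox 0.68 [498. 247.] [ 0.547 -0.439] 2251
tray 0.78 [286. 151.] [0.774 0.078] 4385
bowl 0.68 [466. 357.] [ 0.289 -0.355] 1710
scene 45.1024295979683 campos [ 1.331 -0.54   0.837]
rail 0.67 [312. 252.] [ 0.524 -0.027] 178
rail 0.62 [298. 261.] [ 0.531 -0.067] 5662
leg 0.59 [314. 245.] [ 0.52  -0.019] 2094
leg_index 0.67 [319. 244.] [ 0.511 -0.001] 2026
leg_index 0.64 [297. 263.] [ 0.537 -0.074] 5608
mark_line 0.52 [369. 253.] [0.596 0.073] 113
mark_line 0.4 [310. 252.] [ 0.524 -0.032] 194
lever_face 0.58 [311. 250.] [ 0.547 -0.045] 197
lock 0.5 [255. 272.] [ 0.544 -0.175] 192
lock_top 0.74 [256. 272.] [ 0.545 -0.175] 191
lock_top 0.52 [312. 245.] [ 0.537 -0.036] 2084
jar 0.92 [457. 172.] [0.53  0.386] 990
giftbox 0.55 [124. 344.] [ 0.573 -0.456] 3907
tray 0.71 [426. 310.] [0.789 0.064] 5307
bowl 0.79 [129. 243.] [ 0.302 -0.351] 1564
```

Run:
```python
import cv2
a=cv2.imread("pics/top0.png")[190:310,230:430]; b=cv2.imread("pics/scene0.png")[190:310,220:420]
cv2.imwrite("pics/v1.png",cv2.vconcat([cv2.resize(a,(500,300),interpolation=3),cv2.resize(b,(500,300),interpolation=3)]))
```

```text
(no output)
```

View pics/v1.png

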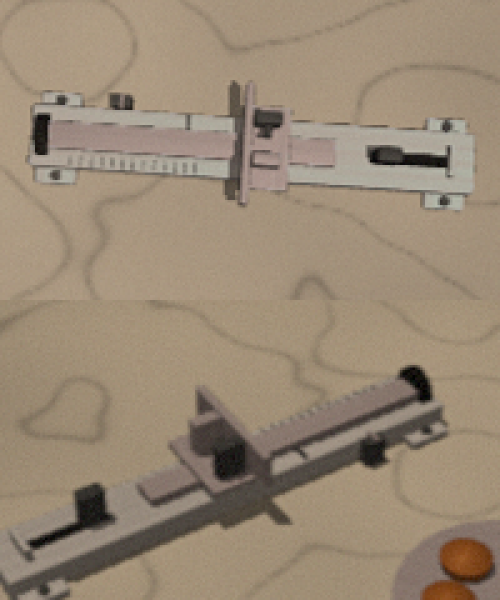

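View pics/top0.png

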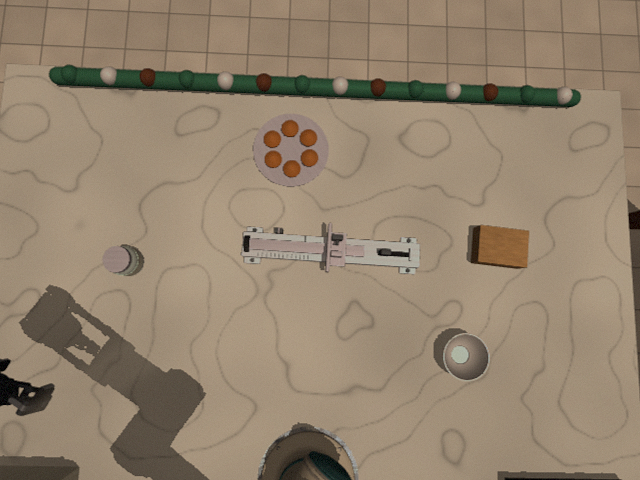

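The top view shows the rail running almost along world y: its ends are near columns 242 and 420, the lock knob is at about (385,251), the clip at (278,230) and the index at (305,239). The clip is at +x and the leg pulls to the left (+y). The surroundings are clear.

Run:
```python
from h import *
im=get_image("top"); c=cam(im)
f=lambda p,z: px2w(c,(230+p[0]/2.5,190+p[1]/2.5),z)
LT,RT,RB,LB=[f(p,.024) for p in [(32,103),(475,135),(473,192),(30,165)]]
u=((LT+LB)-(RT+RB))/2; print("len",np.linalg.norm(u),"w",np.linalg.norm(LT-LB)); u/=np.linalg.norm(u)
o=(LT+RT+RB+LB)/4; th=np.arctan2(-u[0],u[1]); v=np.array([u[1],-u[0],0])
print("o",o.round(4),"th deg",np.degrees(th),"u",u.round(4))
for n,p,z in [("lock",(388,154),.0585),("lever",(267,118),.074),("jaw",(265,157),.074),("Ttop",(240,84),.073),("Tbot",(243,203),.073),("idx",(188,122),.0275),("clip",(121,101),.027)]:
    P=f(p,z); d=P-o; print(n,P.round(3),"rail x,y",(d@v).round(4),(d@u).round(4))
s=get_state(); q=s["ee_rot"]; M=R.from_quat([q[1],q[2],q[3],q[0]]).as_matrix(); a=np.arctan2(M[1,0],M[0,0]); print("tool x angle",a,"rail x angle",th,"turn",th-a, tips_ahead if not callable(tips_ahead) else tips_ahead())
im=get_image("wrist");print(np.array(im["hand_eye"]).round(3),im["vfov"])
```

```text
len 0.4283691475712646 w 0.05986511247538992
o [ 0.5304 -0.0415  0.024 ] th deg -2.004485112052195 u [0.035  0.9994 0.    ]
lock [ 0.526 -0.165  0.058] rail x,y -0.0005 -0.124
lever [ 0.554 -0.05   0.074] rail x,y 0.0236 -0.0078
jaw [ 0.518 -0.049  0.074] rail x,y -0.0126 -0.008
Ttop [ 0.585 -0.024  0.073] rail x,y 0.0537 0.019
Tbot [ 0.475 -0.03   0.073] rail x,y -0.056 0.0095
idx [0.554 0.023 0.028] rail x,y 0.0212 0.0649
clip [0.572 0.088 0.027] rail x,y 0.0372 0.1306
tool x angle 1.1020282518110094 rail x angle -0.03498486501251827 turn -1.1370131168235276 0.011
[[ 1.     0.001 -0.002 -0.   ]
 [ 0.     0.953  0.302 -0.078]
 [ 0.002 -0.302  0.953 -0.13 ]
 [ 0.     0.     0.     1.   ]] 58.10126318252372
```

Emit:
play_rows --series '[{"fingers":1,"dx":15,"dy":-36,"dz":0,"turn":-0.063},{"fingers":1,"dx":15,"dy":-36,"dz":0,"turn":-0.063},{"fingers":1,"dx":15,"dy":-36,"dz":0,"turn":-0.063},{"fingers":1,"dx":15,"dy":-36,"dz":0,"turn":-0.063},{"fingers":1,"dx":15,"dy":-36,"dz":0,"turn":-0.063},{"fingers":1,"dx":15,"dy":-36,"dz":0,"turn":-0.063},{"fingers":1,"dx":15,"dy":-36,"dz":0,"turn":-0.063},{"fingers":1,"dx":15,"dy":-36,"dz":0,"turn":-0.063},{"fingers":1,"dx":15,"dy":-36,"dz":0,"turn":-0.063},{"fingers":1,"dx":15,"dy":-36,"dz":0,"turn":-0.063},{"fingers":1,"dx":15,"dy":-36,"dz":0,"turn":-0.063},{"fingers":1,"dx":15,"dy":-36,"dz":0,"turn":-0.063},{"fingers":1,"dx":15,"dy":-36,"dz":0,"turn":-0.063},{"fingers":1,"dx":15,"dy":-36,"dz":0,"turn":-0.063},{"fingers":1,"dx":15,"dy":-36,"dz":0,"turn":-0.063},{"fingers":1,"dx":15,"dy":-36,"dz":0,"turn":-0.063},{"fingers":1,"dx":15,"dy":-36,"dz":0,"turn":-0.063},{"fingers":1,"dx":13,"dy":-28,"dz":0,"turn":-0.063}]'

```text
clock: 3.0
position: [0.5317, -0.1513, 0.245]
ee_rot: [0.0, 0.999, -0.038, 0.008]
contact_force: [1.2, 0.1, -0.4]
width: 0.0002
```

Run:
```python
from h import *
s=get_state(); im=get_image("wrist"); c=cam(im,s); save(im,"w1.png")
print(s["position"].round(4),s["ee_rot"].round(4))
for l,z in [("leg_head",.0405),("leg_index",.0275),("mark_line",.027),("lever",.074),("lock",.0585),("lock_top",.0585)]:
    for m in masks_of(im,l)[:2]: print(l,round(m["p"],2),np.round(m["xy"]),px2w(c,m["xy"],z).round(4)[:2],m["region"].sum())
```

```text
[ 0.5317 -0.1513  0.245 ] [ 3.000e-04  9.992e-01 -3.800e-02  8.300e-03]
leg_head 0.84 [310.  64.] [ 0.5333 -0.046 ] 12737
leg_head 0.67 [315. 225.] [ 0.5268 -0.166 ] 740
leg_index 0.85 [305.  66.] [ 0.5297 -0.0462] 12830
mark_line 0.69 [315. 226.] [ 0.5271 -0.1704] 694
lever 0.83 [341.  67.] [ 0.5532 -0.0524] 1067
lock 0.75 [315. 226.] [ 0.5273 -0.1618] 720
lock_top 0.69 [313. 228.] [ 0.5258 -0.1635] 647
lock_top 0.35 [310. 132.] [ 0.5293 -0.0924] 27648
```

View pics/w1.png

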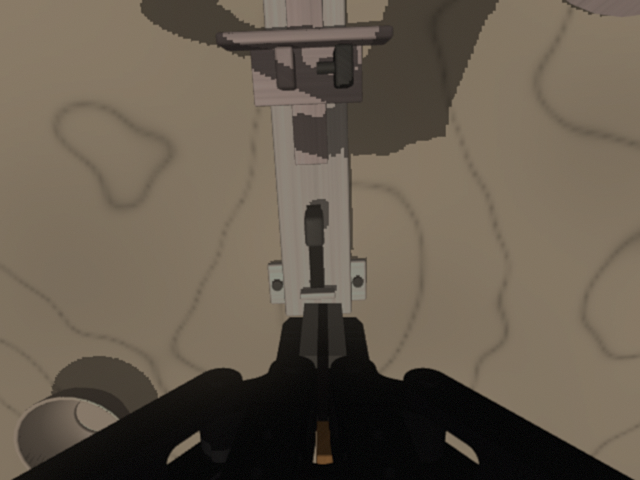

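The wrist view shows the lock knob at (315,218), the stop bar at (318,293), and the T bar, jaw and lever at the top around (310,60). The fingers are over the rail's -y end.

Emit:
play_rows --series '[{"fingers":1,"dx":-4,"dy":30,"dz":0,"turn":0.041},{"fingers":1,"dx":0,"dy":0,"dz":-35,"turn":0},{"fingers":1,"dx":0,"dy":0,"dz":-35,"turn":0},{"fingers":1,"dx":0,"dy":0,"dz":-35,"turn":0},{"fingers":1,"dx":0,"dy":0,"dz":-35,"turn":0}]'

```text
clock: 3.77
position: [0.5311, -0.1106, 0.1128]
ee_rot: [0.003, 1.0, -0.008, 0.021]
contact_force: [0.9, -0.6, 0.4]
width: -0.0003
```

Emit:
play_rows --series '[{"fingers":1,"dx":-2,"dy":-4,"dz":-30,"turn":-0.02},{"fingers":1,"dx":-2,"dy":0,"dz":-20,"turn":0},{"fingers":1,"dx":0,"dy":0,"dz":-8,"turn":0},{"fingers":1,"dx":0,"dy":0,"dz":0,"turn":0}]'

```text
clock: 4.1
position: [0.5202, -0.1065, 0.0479]
ee_rot: [0.001, 1.0, -0.014, 0.015]
contact_force: [0.3, -0.1, -0.3]
width: 0.0
```

Emit:
play_rows --series '[{"fingers":1,"dx":7,"dy":-10,"dz":0,"turn":-0.007},{"fingers":1,"dx":0,"dy":-10,"dz":0,"turn":0},{"fingers":1,"dx":0,"dy":-8,"dz":0,"turn":0},{"fingers":1,"dx":0,"dy":-8,"dz":0,"turn":0},{"fingers":1,"dx":0,"dy":-8,"dz":0,"turn":0},{"fingers":1,"dx":0,"dy":-8,"dz":0,"turn":0}]'

```text
clock: 4.6
position: [0.5313, -0.1611, 0.0539]
ee_rot: [0.002, 1.0, -0.016, 0.02]
contact_force: [-1.0, 2.8, -2.4]
width: 0.0002
```

Emit:
play_rows --series '[{"fingers":1,"dx":-2,"dy":-8,"dz":-3,"turn":-0.003},{"fingers":1,"dx":-2,"dy":-8,"dz":0,"turn":0},{"fingers":1,"dx":0,"dy":-6,"dz":0,"turn":0},{"fingers":1,"dx":0,"dy":-6,"dz":0,"turn":0}]'

```text
clock: 4.93
position: [0.5277, -0.1927, 0.0519]
ee_rot: [0.001, 1.0, -0.019, 0.021]
contact_force: [1.1, 13.5, 4.8]
width: 0.0003
```

Emit:
play_rows --series '[{"fingers":1,"dx":0,"dy":-4,"dz":0,"turn":0},{"fingers":1,"dx":0,"dy":-4,"dz":0,"turn":0},{"fingers":1,"dx":0,"dy":-4,"dz":0,"turn":0}]'

```text
clock: 5.18
position: [0.5278, -0.1926, 0.0522]
ee_rot: [-0.013, 0.999, -0.026, 0.021]
contact_force: [1.6, 14.4, 4.2]
width: -0.0
```

Emit:
play_rows --series '[{"fingers":1,"dx":0,"dy":12,"dz":0,"turn":0},{"fingers":1,"dx":0,"dy":5,"dz":30,"turn":0},{"fingers":0,"dx":0,"dy":15,"dz":38,"turn":0},{"fingers":-1,"dx":0,"dy":25,"dz":30,"turn":0},{"fingers":-1,"dx":0,"dy":30,"dz":10,"turn":0},{"fingers":-1,"dx":0,"dy":25,"dz":0,"turn":0},{"fingers":-1,"dx":0,"dy":10,"dz":0,"turn":0},{"fingers":-1,"dx":0,"dy":0,"dz":0,"turn":0},{"fingers":-1,"dx":0,"dy":0,"dz":0,"turn":0}]'

```text
clock: 5.93
position: [0.5277, -0.0727, 0.1651]
ee_rot: [-0.007, 0.999, -0.025, 0.023]
contact_force: [0.1, 0.1, 0.1]
width: 0.0833
```

Run:
```python
from h import *
s=get_state(); im=get_image("wrist"); c=cam(im,s); save(im,"w2.png")
print(s["position"].round(4),s["ee_rot"].round(4),s["width"],s["clock"])
K,Rm,t=c; print("cam",-Rm.T@t)
cv2.imwrite("pics/v2.png",cv2.cvtColor(cv2.resize(im["pixels"],(800,600),interpolation=3),cv2.COLOR_RGB2BGR))
np.savez("w2.npz",K=K,R=Rm,t=t)
im=get_image("top"); c=cam(im)
for m in masks_of(im,"lock"): print(m["p"],px2w(c,m["xy"],.05))
```

```text
[ 0.5277 -0.0727  0.1651] [-0.0073  0.9994 -0.0249  0.0226] 0.0833389127353142 5.9333
cam [0.52508116 0.00263802 0.29635161]
0.73 [0.52838605 0.05799273 0.05      ]
0.2 [0.76280761 0.07124212 0.05      ]
```

View pics/v2.png

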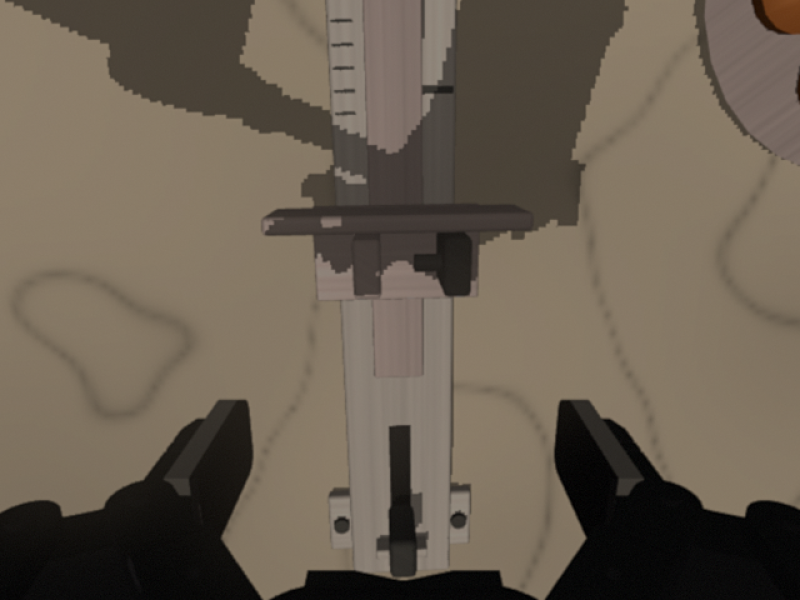

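The lock knob now sits against its stop bar, at about (403,540). The index tip is at (453,90), the T bar's top is at row ~212, and jaw and lever are at (367,235) and (457,235).

Run:
```python
from h import *
d=np.load("w2.npz"); c=(d["K"],d["R"],d["t"]); o=np.array([.5304,-.0415,.0]); th=-.035
u=np.array([-np.sin(th),np.cos(th),0]);v=np.array([u[1],-u[0],0])
for n,p,z in [("idx",(453,90),.0275),("TL top-edge front",(264,218),.073),("TR",(532,213),.073),("Tfoot",(395,236),.0405),("jawL",(355,238),.074),("leverR",(470,238),.074),("plateL",(318,299),.04),("plateR",(477,297),.04),("railL1",(343,330),.024),("railR1",(453,330),.024),("railL2",(352,570),.024),("railR2",(450,570),.024),("lock+y",(402,507),.0585),("padL",(175,485),.16)]:
    P=px2w(c,np.array(p)/1.25,z); q=P-o; print(n,P.round(4)[:2],"rail x,y",(q@v).round(4),(q@u).round(4))
```

```text
idx [0.5613 0.0232] rail x,y 0.0286 0.0657
TL top-edge front [ 0.4766 -0.0254] rail x,y -0.0544 0.0142
TR [ 0.587  -0.0296] rail x,y 0.0562 0.0139
Tfoot [ 0.5302 -0.0415] rail x,y -0.0002 -0.0
jawL [ 0.513  -0.0356] rail x,y -0.0176 0.0053
leverR [ 0.5608 -0.0384] rail x,y 0.0303 0.0042
plateL [ 0.4907 -0.0706] rail x,y -0.0386 -0.0304
plateR [ 0.5693 -0.0745] rail x,y 0.0401 -0.0316
railL1 [ 0.5002 -0.0931] rail x,y -0.0284 -0.0526
railR1 [ 0.5589 -0.097 ] rail x,y 0.0304 -0.0544
railL2 [ 0.4928 -0.2499] rail x,y -0.0303 -0.2095
railR2 [ 0.5533 -0.2554] rail x,y 0.0304 -0.213
lock+y [ 0.5258 -0.1802] rail x,y 0.0002 -0.1388
padL [ 0.4607 -0.0893] rail x,y -0.068 -0.0502
```

Emit:
play_rows --series '[{"fingers":-1,"dx":2,"dy":14,"dz":-15,"turn":0.007},{"fingers":-1,"dx":1,"dy":6,"dz":-15,"turn":0.005},{"fingers":-1,"dx":0,"dy":0,"dz":-4,"turn":0},{"fingers":-1,"dx":0,"dy":0,"dz":0,"turn":0}]'

```text
clock: 6.42
position: [0.5311, -0.0583, 0.1279]
ee_rot: [-0.007, 0.999, -0.023, 0.021]
contact_force: [0.3, -0.7, -0.6]
width: 0.0854
```

Emit:
play_rows --series '[{"fingers":-1,"dx":0,"dy":6,"dz":-10,"turn":0.01},{"fingers":-1,"dx":0,"dy":0,"dz":-20,"turn":0},{"fingers":-1,"dx":0,"dy":0,"dz":-15,"turn":0},{"fingers":-1,"dx":0,"dy":0,"dz":-8,"turn":0},{"fingers":-1,"dx":0,"dy":0,"dz":0,"turn":0}]'

```text
clock: 6.83
position: [0.5325, -0.0552, 0.0727]
ee_rot: [-0.006, 1.0, -0.019, 0.022]
contact_force: [-1.3, 0.1, 0.5]
width: 0.0854
```

Emit:
play_rows --series '[{"fingers":-1,"dx":-1,"dy":2,"dz":-8,"turn":0},{"fingers":-1,"dx":0,"dy":0,"dz":-7,"turn":0},{"fingers":-1,"dx":0,"dy":0,"dz":0,"turn":0}]'

```text
clock: 7.08
position: [0.5323, -0.0537, 0.0573]
ee_rot: [-0.006, 1.0, -0.019, 0.023]
contact_force: [0.2, 0.7, -0.9]
width: 0.0851
```

Run:
```python
from h import *
s=get_state(); im=get_image("wrist"); c=cam(im,s); save(im,"w3.png")
print(s["position"].round(4),s["ee_rot"].round(4),s["contact_force"].round(1))
K,Rm,t=c; np.savez("w3.npz",K=K,R=Rm,t=t)
print("expected idx px",w2px(c,[.5613,.0232,.0275]),"clip", w2px(c,[.572,.088,.027]))
```

```text
[ 0.5323 -0.0537  0.0573] [-0.0056  0.9995 -0.0191  0.0233] [ 0.2  0.7 -0.9]
expected idx px [[393.2296088  103.24959577]] clip [[ 428.61304119 -114.04342774]]
```

View pics/w3.png

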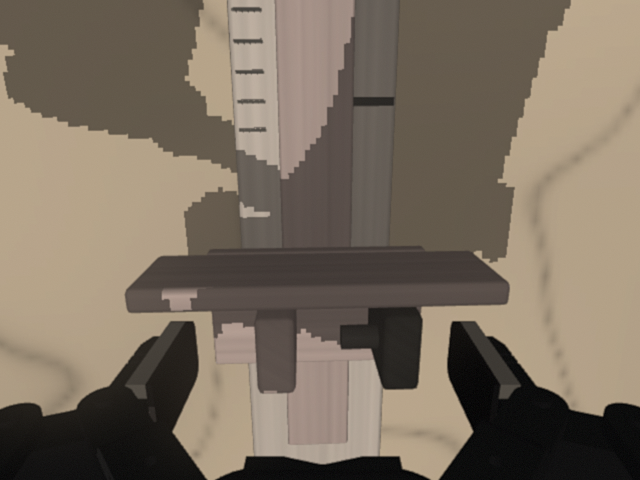

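The fingers straddle the jaw (257–297) and the lever (375–421), behind the T bar. The index is at (393,102), as predicted.

Emit:
play_rows --series '[{"fingers":-1,"dx":0,"dy":8,"dz":0,"turn":0},{"fingers":-1,"dx":0,"dy":8,"dz":0,"turn":0},{"fingers":-1,"dx":0,"dy":8,"dz":0,"turn":0},{"fingers":-1,"dx":0,"dy":8,"dz":0,"turn":0}]'

```text
clock: 7.47
position: [0.534, -0.0245, 0.0586]
ee_rot: [-0.001, 1.0, -0.018, 0.025]
contact_force: [0.5, -5.7, -4.2]
width: 0.0854
```

Emit:
play_rows --series '[{"fingers":-1,"dx":-1,"dy":8,"dz":-1,"turn":0},{"fingers":-1,"dx":0,"dy":8,"dz":-1,"turn":0},{"fingers":-1,"dx":0,"dy":8,"dz":0,"turn":0},{"fingers":-1,"dx":0,"dy":6,"dz":0,"turn":0},{"fingers":-1,"dx":0,"dy":0,"dz":0,"turn":0}]'

```text
clock: 7.88
position: [0.5348, 0.0049, 0.0591]
ee_rot: [0.004, 0.999, -0.016, 0.028]
contact_force: [0.7, -3.7, -2.5]
width: 0.0855
```

Run:
```python
from h import *
s=get_state(); im=get_image("wrist"); c=cam(im,s); save(im,"w4.png")
print(s["position"].round(4),s["ee_rot"].round(4),s["contact_force"].round(1),s["clock"])
K,Rm,t=c; np.savez("w4.npz",K=K,R=Rm,t=t)
a=im["pixels"][0:150,330:530]; cv2.imwrite("pics/v4.png",cv2.cvtColor(cv2.resize(a,None,fx=4,fy=4,interpolation=0),cv2.COLOR_RGB2BGR))
```

```text
[0.5348 0.0049 0.0591] [ 0.004   0.9995 -0.0163  0.0283] [ 0.7 -3.7 -2.5] 7.8833
```

View pics/v4.png

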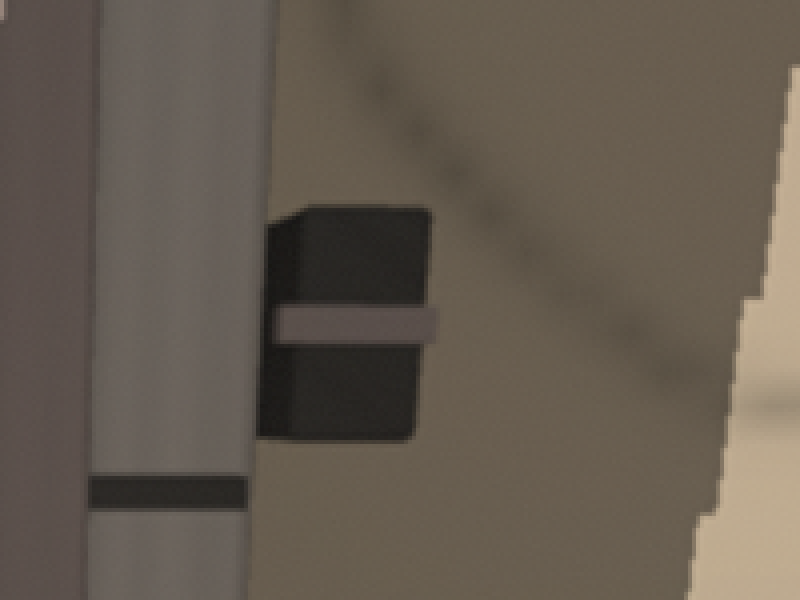

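The wrist crop shows the index tip at (392,123) and the inner end of the mark line at (399,81) in full-picture pixels.

```bash
cat > m.py <<'E'
from h import *
th=-.035; u=np.array([-np.sin(th),np.cos(th),0])
def centroid(col,lo,hi,dark):
    v=col[lo:hi].astype(float); v=(v.max()-v) if dark else (v-v.min()); v=np.clip(v-.5*v.max(),0,None); i=np.arange(lo,hi); return (v*i).sum()/v.sum()
def gap(im,c,iu,iv,lu,lv):
    # average over columns around index (iu) and line (lu)
    g=im["pixels"].mean(2)
    I=[px2w(c,(x,centroid(g[:,x],iv-9,iv+9,True)),.0275) for x in range(iu-20,iu-5)]
    L=[px2w(c,(x,centroid(g[:,x],max(lv-9,0),lv+9,False)),.0275) for x in range(lu+8,lu+22)]
    return [1000*(np.mean([p@u for p in L])-np.mean([p@u for p in I])), np.mean(I,0).round(4), np.mean(L,0).round(4), 1000*np.std([p@u for p in L]), 1000*np.std([p@u for p in I])]
E
python3 - <<'E'
from m import *
d=np.load("w4.npz"); c=(d["K"],d["R"],d["t"]); im={"pixels":cv2.imread("pics/w4.png")}
print(gap(im,c,392,123,399,81))
a=px2w(c,(398.75,81.25),.0275);b=px2w(c,(392,123.25),.0275);print(a,b,(a-b)@u*1000)
E
```

```text
[np.float64(14.30736291935171), array([0.5587, 0.0749, 0.0275]), array([0.5709, 0.0888, 0.0275]), np.float64(0.0108199377501783), np.float64(0.010906626261249348)]
[0.56558852 0.08875824 0.0275    ] [0.56343977 0.07450177 0.0275    ] 14.322934879667903
```

Emit:
play_rows --series '[{"fingers":-1,"dx":-1,"dy":7,"dz":-2,"turn":0},{"fingers":-1,"dx":-1,"dy":5,"dz":-1,"turn":0},{"fingers":-1,"dx":0,"dy":1,"dz":0,"turn":0}]'

```text
clock: 8.18
position: [0.5354, 0.0156, 0.0582]
ee_rot: [0.007, 0.999, -0.016, 0.032]
contact_force: [0.3, -5.3, -4.2]
width: 0.0854
```

```bash
cat > g.py <<'E'
from m import *
import sys
def go(name):
    s=get_state(); im=get_image("wrist"); c=cam(im,s); save(im,name)
    print(s["position"].round(4),s["ee_rot"].round(3),s["contact_force"].round(1),s["width"].round(4),s["clock"].round(2))
    L=np.array([.5656,.0888,.0275]); p=w2px(c,L)[0]
    # index: dark band search near the predicted head-travel columns
    g=im["pixels"].mean(2); q=w2px(c,L-.0045*np.array([u[1],-u[0],0]))[0]
    x0=int(q[0]); prof=g[:,x0-10:x0].mean(1); lo=max(int(p[1])-25,5); k=lo+np.argmin(prof[lo:int(p[1])+60])
    print("line px",p.round(1),"index",x0,k); print(gap(im,c,x0+4,k,int(p[0]),int(round(p[1]))))
    return im
if __name__=="__main__": go(sys.argv[1])
E
python3 g.py w5.png
```

```text
Traceback (most recent call last):
  File "g.py", line 12, in <module>
    if __name__=="__main__": go(sys.argv[1])
                             ~~^^^^^^^^^^^^^
  File "g.py", line 5, in go
    print(s["position"].round(4),s["ee_rot"].round(3),s["contact_force"].round(1),s["width"].round(4),s["clock"].round(2))
                                                                                  ^^^^^^^^^^^^^^^^
AttributeError: 'float' object has no attribute 'round'
```

```bash
sed -i 's/s\["width"\].round(4),s\["clock"\].round(2)/round(s["width"],4),round(s["clock"],2)/' g.py; python3 g.py w5.png
```

```text
[0.5353 0.0156 0.0582] [ 0.006  0.999 -0.016  0.032] [ 0.6 -4.3 -1.7] 0.0852 8.23
line px [396.8 112.3] index 384 119
[np.float64(3.5130355375067452), array([0.5577, 0.0857, 0.0275]), array([0.5706, 0.0888, 0.0275]), np.float64(0.009521440291639944), np.float64(0.0060040718760122)]
```

Emit:
play_rows --series '[{"fingers":-1,"dx":-2,"dy":3.5,"dz":-1,"turn":0},{"fingers":-1,"dx":-1,"dy":1,"dz":0,"turn":0},{"fingers":-1,"dx":0,"dy":0.5,"dz":0,"turn":0}]'

```text
clock: 8.53
position: [0.535, 0.0187, 0.0584]
ee_rot: [0.008, 0.999, -0.017, 0.035]
contact_force: [-0.1, -5.1, -2.5]
width: 0.0853
```

```bash
python3 g.py w6.png
```

```text
[0.535  0.0187 0.0584] [ 0.008  0.999 -0.017  0.035] [-0.1 -5.1 -2.5] 0.0853 8.53
line px [396.6 121. ] index 384 120
[np.float64(0.5583756765006748), array([0.5577, 0.0887, 0.0275]), array([0.5707, 0.0888, 0.0275]), np.float64(0.01459527077508315), np.float64(0.006010652616596611)]
```

Emit:
play_rows --series '[{"fingers":-0.7,"dx":-2,"dy":1,"dz":0,"turn":0},{"fingers":-0.5,"dx":-2,"dy":0.5,"dz":0,"turn":0},{"fingers":-0.35,"dx":-2,"dy":0.5,"dz":0,"turn":0}]' --squeeze 40

```text
clock: 8.83
position: [0.5362, 0.0186, 0.0617]
ee_rot: [0.009, 0.999, -0.017, 0.042]
contact_force: [4.4, -4.9, -5.2]
width: 0.0577
```

```bash
python3 g.py w7.png
```

```text
[0.5362 0.0186 0.0617] [ 0.009  0.999 -0.017  0.042] [ 4.4 -4.9 -5.2] 0.0577 8.83
line px [389.6 120.1] index 377 119
[np.float64(0.6708101676951711), array([0.5575, 0.0886, 0.0275]), array([0.5708, 0.0888, 0.0275]), np.float64(0.013815391964268581), np.float64(0.008196670175025886)]
```

Emit:
play_rows --series '[{"fingers":-0.25,"dx":0,"dy":1.5,"dz":-2,"turn":0},{"fingers":-0.15,"dx":0,"dy":0.8,"dz":-2,"turn":0},{"fingers":-0.05,"dx":0,"dy":0.8,"dz":-1,"turn":0}]'

```text
clock: 9.13
position: [0.536, 0.0196, 0.0607]
ee_rot: [0.011, 0.999, -0.017, 0.043]
contact_force: [-5.1, -6.1, 6.3]
width: 0.0449
```

```bash
python3 g.py w8.png
```

```text
[0.536  0.0196 0.0607] [ 0.011  0.999 -0.017  0.043] [-5.1 -6.1  6.3] 0.0449 9.13
line px [391.1 122.8] index 379 119
[np.float64(-0.3506932045649058), array([0.5578, 0.0896, 0.0275]), array([0.571 , 0.0888, 0.0275]), np.float64(0.00914708188449533), np.float64(0.011019310176981344)]
```

Emit:
play_rows --series '[{"fingers":0.05,"dx":0,"dy":0,"dz":0,"turn":0},{"fingers":0.3,"dx":0,"dy":0.3,"dz":0,"turn":0},{"fingers":1,"dx":0,"dy":0.3,"dz":0,"turn":0},{"fingers":1,"dx":0,"dy":0.3,"dz":0,"turn":0}]'

```text
clock: 9.52
position: [0.5337, 0.0192, 0.0615]
ee_rot: [0.012, 0.999, -0.017, 0.041]
contact_force: [1.6, -4.4, -2.0]
width: 0.0394
```

```bash
python3 g.py w9.png
```

```text
[0.5337 0.0192 0.0615] [ 0.012  0.999 -0.017  0.041] [ 1.6 -4.4 -2. ] 0.0394 9.52
line px [397.  121.2] index 384 118
[np.float64(-0.022128395997425554), array([0.5574, 0.0892, 0.0275]), array([0.571 , 0.0887, 0.0275]), np.float64(0.010453953075480481), np.float64(0.012279929682186325)]
```

Run:
```python
from g import *
for i in range(12): get_image("wrist")
im=go("w10.png")
cv2.imwrite("pics/v10.png",cv2.cvtColor(cv2.resize(im["pixels"][60:420,120:540],(800,686))[:600],cv2.COLOR_RGB2BGR))
```

```text
[0.5337 0.0192 0.0616] [ 0.012  0.999 -0.017  0.041] [ 0.3 -4.9 -1.8] 0.0393 10.17
line px [397.1 121.3] index 385 118
[np.float64(0.011094568174913055), array([0.5577, 0.0892, 0.0275]), array([0.571 , 0.0888, 0.0275]), np.float64(0.008605749729719604), np.float64(0.016042781046211013)]
```

View pics/v10.png

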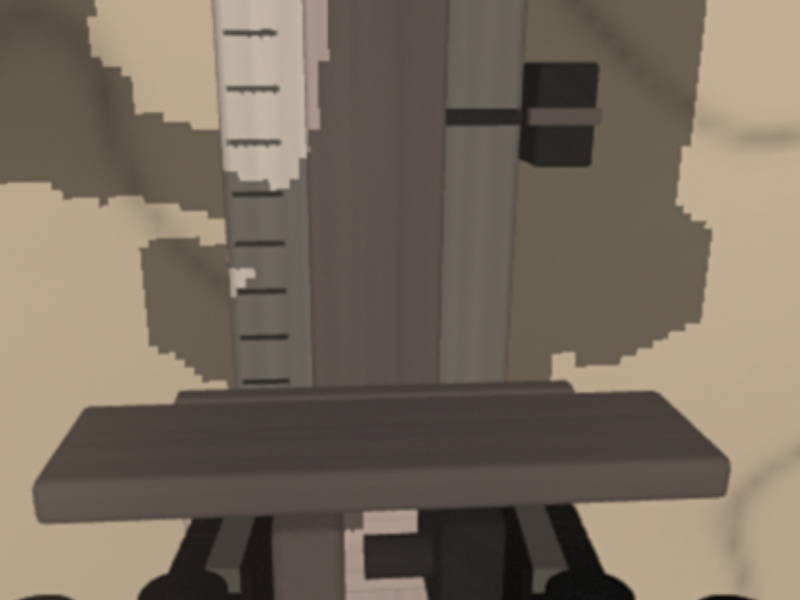

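The picture shows the index and the mark line end to end on the same row (about 117 in the crop). The fingers grip jaw and lever behind the T bar, with an opening of 39.3 mm, which is the closed size. Nothing moved over 0.65 s of holding.

```bash
python3 -c "
from rig import *
print(sign_off())"
```

```text
the job is handed in; nothing more can be done
None
```

The job is done and handed in at about 10 s on the robot's clock. The arm was still gripping the leg head, with the leg on the mark and the lever closed.

- **Lock knob:** I pushed it with closed fingers until it stalled at about 14 N. The wrist picture afterwards shows it against the stop bar. The networks' own reading of the lock in the top view afterwards was wrong, so I relied on the stall and the picture.
- **Leg:** I pulled it out with the open fingers behind the T bar. Index and mark line were about 0.6 mm apart before closing, and the leg overshot by 0.35 mm while the fingers closed. The gap was about 0.0 mm once closed, and still 0.01 mm after 0.65 s of holding.
- **Lever:** I closed it with a 40 N grip. The opening reads 39.3 mm against the nominal 40 mm over jaw and closed lever, so it is fully closed. That is inferred from the opening and the picture, not measured directly.
- **Side effects:** The tool picked up about 5° of tilt over the moves. It did not affect the hold. The arm's path kept clear of the bystanders, but I did not measure their positions again at the end.

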